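# Turn the bench rotator's wheel until its valve stem is straight up

### The job

Push the spokes of the bench rotator's wheel round with the fingertips, one spoke after another through the opening in its wire guard, until the valve stem on the rim points straight up, at the very top of the sloping wheel, and leave it at rest there. Either way round will do. Push gently, take hold of nothing, do not touch the valve stem, and leave the loose things around the rotator where they stand.

Things in the scene. Friction and masses are not known exactly. Their poses are not given: they have to be found in the camera images.
- stand: the rotator's fixed stand: grey base plate 130x170 mm, 22 mm high, pillar, white motor housing behind the wheel. Origin on the worktop near the middle of the base; x level from front to back, y left, z up. The wheel faces -x, its plane tilted back 45 degrees: uphill in the wheel plane is (0.707, 0, 0.707), the axle points out of the front face along (-0.707, 0, 0.707)
- wheel_centre (a point): centre of the wheel, on the axle, in the plane of the spokes; in the stand's frame at (-30, 0, 140) mm. The fixed round end of the axle, 16 mm in radius, stands out to 33 mm in front of the wheel plane
- guard_top (a point): middle of the opening of the fixed wire guard: 82 mm uphill of the axle, 21 mm in front of the wheel plane. The guard (wires 4 to 5 mm, gaps 12 mm, out to radius 100 mm) lies in this plane over the spokes, except for the open sector up to 69 degrees left and right of uphill, where fingers reach in between the spokes. There, at radii over 60 mm, nothing lies within 50 mm behind the wheel plane
- wheel (a joint): wheel angle, rad; 0 or any whole turn when the stem is straight up; grows anticlockwise as seen from the front (stem going from the top to the left, the stand's +y). Turns either way for several turns; stiff bearing: it takes about 2.7 N at 75 mm from the axle, stops when not pushed and stays where it is left. Starts between 2.2 and 4.08, stem in the lower part
- spokes: hub (44 mm across) and five straight round steel spokes, 10 mm thick, in the wheel plane, free from radius 22 mm to the rim's inner side at 105 mm. Origin in the wheel centre, z along the axle out of the front, x towards the stem. Spokes at 36, 108, 180, 252 and 324 degrees from the stem, anticlockwise from the front: the stem lies midway between two spokes
- valve_stem: the valve stem: thin metal stem (8 mm) with a black rubber foot and a black cap (13 mm), standing radially outward on the rim, from radius 122 to 159 mm. Same frame as the spokes' (origin in the wheel centre, x along the stem outward). The white rim is a round tube 20 mm thick at radius 115 mm
- stem_tip (a point): outer end of the valve stem's cap, 159 mm from the wheel centre
- dropper_bottle: small brown dropper bottle, 33 mm across, 78 mm high, standing behind the rotator; loose, origin under its centre; to be left alone
- film_roll: white roll, 52 mm across, 48 mm high, right of the rotator; loose, origin under its centre; to be left alone
- bottle: screw-cap bottle, 56 mm across, 105 mm high, left of the rotator; loose, origin under its centre; to be left alone
- tape_roll: roll of tape lying flat, 68 mm across, 19 mm high; loose, origin under its centre; to be left alone
- beaker: clear beaker, 53 mm across, 70 mm high; loose, origin under its centre; to be left alone
- timer: bench timer, 62x66 mm, 18 mm high; loose, origin under its centre; to be left alone

How it is judged:
On the way, in this order (a step that is already met when the one before it is completed fails the run):
1. a spoke is pushed with the fingers and the wheel turns, the stem still in the lower half (contact force between the fingers and spokes above 0.3 N and distance of stem_tip from where it was at the start of the episode above 0.015 m and z of stem_tip in the frame of stand below 0.14 m), for 0.05 s.
2. spokes are still being pushed with the fingers as the stem rises through the upper half (contact force between the fingers and spokes above 0.3 N and z of stem_tip in the frame of stand above 0.15 m), for 0.05 s.
At the end, for the whole second after the job is handed in: the valve stem is at the top of the sloping wheel, its tip within 18 mm of the middle to the left or right (about 6.5 degrees), and the wheel is at rest (y of stem_tip in the frame of stand between -0.018 and 0.018 m and z of stem_tip in the frame of stand above 0.22 m and velocity of joint wheel between -0.05 and 0.05 rad/s); the robot touches nothing.
It fails at once if the fingers touch the valve stem (over 1 N) (contact force between the fingers and valve_stem above 1 N).
It fails at once if the arm touches the valve stem (over 1 N) (contact force between the arm and valve_stem above 1 N).
It fails at once if the wheel is pinched or pushed roughly (over 40 N) (contact force between the fingers and wheel above 40 N).
It fails at once if a loose thing is shifted by more than 25 mm, or lifted (distance of any of dropper_bottle, film_roll, bottle, tape_roll, beaker, timer from where it was at the start of the episode above 0.025 m).
It also fails if it takes over 61 s, if anything falls off the work surface, if the arm or the gripper's body presses on something with over 40 N, if the wrist force passes 120 N, or if a joint passes its speed limit or range.

### The arm

A 6-joint arm with a two-finger parallel gripper is mounted at the origin on a cart in front of the work surface, level with it; the furniture and walls round the work are solid. World frame = base frame: x ahead of the robot, y to its left, z up, the work surface at z = 0. Lengths are in m, angles in rad, forces in N, time in s.
With the tool pointing down it reaches from about 0.35 to 0.725 m from the base axis. Payload 6 kg.
Tool frame: the origin (TCP) lies midway between the tips of the shut fingers; the grasp point (between the pads) lies 19 mm behind it; z points along the fingers, y is the line along which they close (so a half turn about z gives the same grasp; the last joint's range is limited). The gripper opens to 85 mm and grips with 20 to 120 N. Pads are 22 mm wide; open, the fingers measure 114 mm over their backs; the gripper's body (76 mm by 85 mm) begins 54 mm behind the grasp point. The pads swing forward as they close: fully open they stand 13 mm farther back than shut.
Start: joints at [0.334, 0.04, 0.085, 0, -1.615, -0.334], TCP at [0.6, 0, 0.203] pointing down, gripper open.
Joint ranges: [-2.56, 2.56], [-1.29, 2.01], [-1.08, 1.49], [-3.29, 1.98], [-2.81, -0.18], [-2.99, 2.99]. Speed limits (rad/s): [2.57, 2.57, 3.01, 3.14, 3.14, 3.14].

### API

Orientations are given as a unit quaternion [x, y, z, w].
In Python, from cell import monitor, imaging, r gives the robot as it stands. The module is installed in compiled form; this text tells all that it offers.
- The arm moves only by the tool arm_command, never from a script. Its argument "series" is a list of rows, each an object of numbers: "rx", "ry", "rz": the turn, a rotation vector about the world's x, y, z as a fraction of full scale; "x", "y", "z": the shift along the world's x, y, z as a fraction of full scale; "jaw": the opening, from 0 (shut) to 1 (fully open). A call has 1 to 12 rows; each row shifts and turns the commanded pose from where the row before left it; what a row does not reach is not made up. Full scale, the value 1, is 0.5 m for a shift and pi/2 rad for a turn. A row lasts 1/8 s, in which the tool goes at most 62.5 mm and 10.7 degrees, less where a joint would pass 70% of its speed; a pose out of reach is approached as far as the arm can. A call with a number of a shift or a turn outside -1 to 1 is refused whole. A call with a gripper value outside its range is refused whole. The fingers move at their own pace and stop on an object; the grip force is fixed at half the most. Time passes only in rows, so rows that do not move let the fingers close. It gives the time, the measured TCP pose, the force, the opening and the grip force at its end, in the units of the state.
- monitor.get_state(): the state, without advancing time (a new reading comes with each control period).
- imaging.read_camera(name): name is "scene" or "side" or "wrist"; returns (picture, depth): 384x512x3 uint8, blue, green, red; 384x512 float32, m along the optical axis (not along the pixel's ray), 0 where there is no reading.
- imaging.get_calibration(name): a dict with "fov_y" (degrees; the focal length in pixels is half the picture's height over the tangent of half this angle, whatever the lens; pixels are square), "cx", "cy" (the principal point, pixels), "pose" (4x4, takes a point from camera to world coordinates). Camera axes: x right, y down, z forward; pixel columns grow to the right and rows downward; lengths in m; the calibration is good to about 2 mm. The wrist camera is an equidistant fisheye: a pixel r from the principal point sees the ray r / f radians off the axis. A picture is of the moment at which its call begins: read the wrist's pose just before it. get_calibration takes no time and is no camera call; for the wrist camera it gives the pose at the moment of the call.
- r.close_job(): hands the job in; it is judged then, once.
Trained networks look in the newest picture that a camera, given by its name, has taken for a name from the list of things; names that differ only in an ending like _2 or _b are one class to them, and where a whole thing is asked for, a point or a joint stands for the part that bears it (a point fixed in the world has none). Each returns a list of dicts, best first, with "score" (0 to 1); they miss things now and then, are a little off and sometimes report something else, mostly with a low value. They report only what shows in the picture. A call takes as long as a camera call.
- imaging.masks_of(camera, thing): "mask" (384x512 bool, what is visible of it) and "bbox" ([centre column, centre row, width, height] in pixels, round what is visible of it).
The state is a dict: "clock": time; "joints": joint angles; "dq": joint speeds; "effort": joint torques, N m; "ee_pos": TCP position; "orientation": TCP orientation; "wrist_force": force on the tool from outside, world axes, zero at the start; "ft_torque": the same for the moment, N m; "grip_width": opening from 0.0 (shut) to 1.0 (fully open); "grasp_force": force on a finger pad.
Only numpy, scipy, OpenCV 4.12 (cv2) and the standard library are available. Lean on these libraries where they do the work, as an engineer would, in place of code of your own. Each camera call takes 0.05 s, during which the arm holds its last target. There are 200 camera calls.

## Working session

There is one attempt and no reset: what is moved stays moved. The work goes in short steps, Python scripts to look and compute and a tool call to move; the robot and the scene stay as the last step left them, time stands still between calls to the robot, and variables do not carry over. Pictures are saved under pics/ and viewed, at most 10 in all, crops included, and the job is handed in when it is done.

Besides the shell and the picture viewer there is one more tool, called as name(argument=value, ...), one argument or row to a line, values as JSON. arm_command: Moves the arm, as the interface text tells. Shift numbers are shares of 0.5 m and turn numbers shares of pi/2 rad, none past 1 either way. Its arguments: {"type":"object","properties":{"series":{"type":"array","items":{"type":"object","properties":{"rx":{"type":"number","minimum":-1,"maximum":1},"ry":{"type":"number","minimum":-1,"maximum":1},"rz":{"type":"number","minimum":-1,"maximum":1},"x":{"type":"number","minimum":-1,"maximum":1},"y":{"type":"number","minimum":-1,"maximum":1},"z":{"type":"number","minimum":-1,"maximum":1},"jaw":{"type":"number"}}}}},"required":["series"]}

```bash
mkdir -p pics
cat > h.py <<'E'
from cell import monitor, imaging, r
import numpy as np, cv2
def cloud(name):
    c=imaging.get_calibration(name); p,d=imaging.read_camera(name)
    f=192/np.tan(np.radians(c['fov_y'])/2)
    v,u=np.mgrid[0:384,0:512]
    P=np.stack([(u-c['cx'])/f*d,(v-c['cy'])/f*d,d,np.ones_like(d)],-1)@c['pose'].T
    return p,d,P[...,:3]
E
python3 - <<'E'
from h import *
a=[]
for n in('scene','side'):
    p,d,P=cloud(n); a.append(p); print(n,np.round(imaging.get_calibration(n)['pose'],3).tolist(),imaging.get_calibration(n)['fov_y'])
    for t in('stand','wheel','spokes','valve_stem','dropper_bottle','film_roll','bottle','tape_roll','beaker','timer'):
        for m in imaging.masks_of(n,t)[:1]:
            k=m['mask']&(d>0); q=P[k]
            if len(q): print(n,t,round(m['score'],2),np.round(m['bbox']).tolist(),np.round(np.median(q,0),3),np.round(np.percentile(q,[3,97],axis=0),3).tolist())
cv2.imwrite('pics/a.png',cv2.resize(a[0],(800,600)));cv2.imwrite('pics/b.png',cv2.resize(a[1],(800,600)))
print(monitor.get_state())
E
```

```text
scene [[-0.695, -0.559, 0.452, -0.152], [-0.719, 0.53, -0.45, 0.544], [0.013, -0.638, -0.77, 1.34], [0.0, 0.0, 0.0, 1.0]] 47.59510737287406
scene wheel 0.56 [302.0, 164.0, 57.0, 56.0] [ 0.516 -0.377  0.169] [[0.4, -0.546, -0.002], [0.665, -0.242, 0.229]]
scene spokes 0.63 [298.0, 166.0, 42.0, 37.0] [ 0.489 -0.343  0.162] [[0.458, -0.437, 0.121], [0.548, -0.253, 0.214]]
scene film_roll 0.52 [343.0, 158.0, 12.0, 12.0] [ 0.467 -0.598  0.035] [[0.444, -0.631, -0.001], [0.497, -0.583, 0.052]]
scene bottle 0.83 [227.0, 248.0, 18.0, 28.0] [0.447 0.052 0.069] [[0.432, 0.026, 0.009], [0.477, 0.07, 0.108]]
scene tape_roll 0.73 [206.0, 274.0, 21.0, 20.0] [0.457 0.153 0.018] [[0.425, 0.123, 0.0], [0.489, 0.184, 0.024]]
scene beaker 0.54 [166.0, 285.0, 14.0, 22.0] [0.504 0.266 0.037] [[0.472, 0.246, -0.0], [0.521, 0.291, 0.067]]
scene timer 0.58 [154.0, 321.0, 24.0, 17.0] [0.44  0.375 0.017] [[0.409, 0.341, 0.01], [0.472, 0.408, 0.022]]
side [[1.0, -0.018, -0.005, 0.58], [-0.006, -0.57, 0.821, -1.573], [-0.017, -0.821, -0.57, 1.156], [0.0, 0.0, 0.0, 1.0]] 51.32565818884014
side stand 0.91 [233.0,
[... 910 characters left out ...]
': 1.1, 'joints': array([ 3.33688741e-01,  4.01937315e-02,  8.48088317e-02,  7.50067389e-06,
       -1.61546422e+00, -3.33699391e-01]), 'dq': array([-0.00160481, -0.00081863, -0.00103695,  0.00022461, -0.0017868 ,
       -0.00141166]), 'effort': array([ 1.92068670e-03, -3.67938423e+01,  3.47443056e+01,  6.93281516e+00,
       -1.00391451e-03, -8.68805273e-05]), 'ee_pos': array([5.99991365e-01, 1.34149599e-05, 2.03171096e-01]), 'orientation': array([-7.07102897e-01,  7.07110665e-01,  8.15210588e-06, -2.53862634e-05]), 'wrist_force': array([ 0.17872724, -0.86855583, -0.39937168]), 'ft_torque': array([-0.03833579,  0.02604005, -0.02212395]), 'grasp_force': 0.0, 'grip_width': 1.0049681878911683}
```

View pics/a.png

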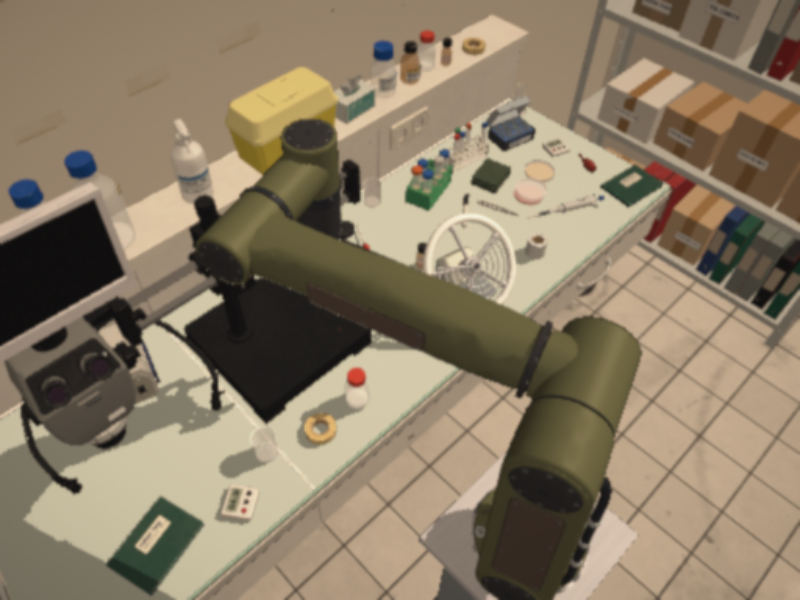

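View pics/b.png

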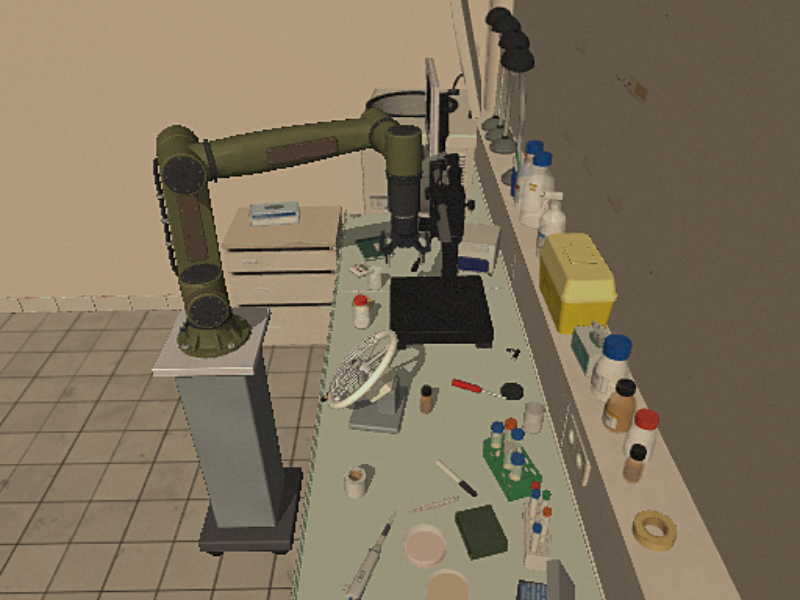

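```bash
cat >> h.py <<'E'
from scipy.optimize import least_squares
def frame(yaw):
    c,s=np.cos(yaw),np.sin(yaw); Rz=np.array([[c,-s,0],[s,c,0],[0,0,1]]); q=.5**.5
    return Rz@np.array([[q,0,-q],[0,1,0],[q,0,q]])  # columns: uphill, left, axle
def fitring(Q,x0):
    def res(x,Q):
        L=(Q-[x[0],x[1],.14+x[3]])@frame(x[2]); return np.hypot(np.hypot(L[:,0],L[:,1])-.115,L[:,2])-.01
    x=np.array(x0)
    for t in(.05,.025,.012,.006,.006):
        K=Q[np.abs(res(x,Q))<t]; s=least_squares(res,x,args=(K,),loss='soft_l1',f_scale=.002); x=s.x
    return x,len(K),np.abs(s.fun).mean()
E
python3 - <<'E'
from h import *
a=[];Qs=[]
for n,(u,v) in(('scene',(300,168)),('side',(232,236))):
    p,d,P=cloud(n); k=(p.min(2)>110)&(P[...,2]>.03)&(d>0)&(np.hypot(P[...,0]-.5,P[...,1]+.36)<.17); Q=P[k];Qs.append(Q)
    best=min((fitring(Q,[.48,-.36,y,0]) for y in(-1,-.6,-.3,0,.3)),key=lambda b:-b[1]); print(n,len(Q),best)
    a.append(cv2.resize(p[v-38:v+38,u-50:u+50],(500,380),interpolation=cv2.INTER_CUBIC))
Q=np.vstack(Qs);print([fitring(Q,[.48,-.36,y,0]) for y in(-1,-.6,-.3,0,.3)])
cv2.imwrite('pics/c.png',cv2.resize(np.vstack(a),(395,600)))
E
```

```text
scene 1393 (array([ 0.47294966, -0.32961724, -0.17103216,  0.00954333]), 554, np.float64(0.0025427533946748575))
side 793 (array([ 0.48502597, -0.34270356, -0.17296002, -0.00183237]), 404, np.float64(0.001729112446097075))
[(array([ 0.48250347, -0.3419611 , -0.17687078, -0.00070667]), 981, np.float64(0.0021111755222780523)), (array([ 0.47873998, -0.3413484 , -0.07563943,  0.00455364]), 900, np.float64(0.0023197114132129802)), (array([ 0.47871605, -0.34136413, -0.0763996 ,  0.00442071]), 904, np.float64(0.0023318692772646516)), (array([ 0.47871605, -0.34136413, -0.0763996 ,  0.00442071]), 904, np.float64(0.002331869277285619)), (array([ 0.47870868, -0.34140853, -0.07653802,  0.00438329]), 901, np.float64(0.0023180650218841306))]
```

View pics/c.png

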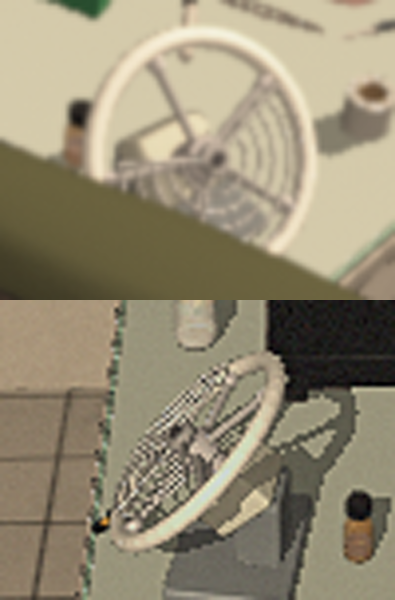

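arm_command(
  series=[
    {"z": 0.1, "x": -0.06, "jaw": 0},
    {"z": 0.1, "x": -0.06, "jaw": 0},
    {"x": -0.04, "y": -0.11, "ry": -0.1, "jaw": 0},
    {"x": -0.04, "y": -0.11, "ry": -0.1, "jaw": 0},
    {"x": -0.04, "y": -0.11, "ry": -0.1, "jaw": 0},
    {"x": -0.04, "y": -0.11, "ry": -0.1, "jaw": 0},
    {"x": -0.04, "y": -0.11, "ry": -0.1, "jaw": 0},
    {"x": -0.04, "y": -0.1, "rz": -0.1, "jaw": 0},
    {"jaw": 0},
  ],
)

```text
validation failed for argument at $.se...
```

```bash
cat >> h.py <<'E'
def project(n,c,X):
    T=np.linalg.inv(c['pose']); Y=X@T[:3,:3].T+T[:3,3]; f=192/np.tan(np.radians(c['fov_y'])/2)
    rr=np.hypot(Y[...,0],Y[...,1])+1e-9
    k=f*np.arctan2(rr,Y[...,2])/rr if n=='wrist' else f/Y[...,2]
    return np.stack([c['cx']+k*Y[...,0],c['cy']+k*Y[...,1]],-1).astype(np.float32)
def rect(n,p,c,x,S=400):   # wheel-plane view seen from the front: up=uphill, left=left; +-0.18 m
    g=np.linspace(.18,-.18,S); U,L=np.meshgrid(g,g,indexing='ij')
    X=np.stack([U,L,0*U],-1)@frame(x[2]).T+[x[0],x[1],.14+x[3]]
    m=project(n,c,X); return cv2.remap(p,m[...,0],m[...,1],cv2.INTER_LINEAR)
E
python3 - <<'E'
from h import *
s=monitor.get_state();print(s['clock'],s['ee_pos'],s['orientation'],s['joints'])
x=[.4825,-.342,-.175,-.001]
a=[]
for n in('wrist','scene','side'):
    c=imaging.get_calibration(n);p,d=imaging.read_camera(n)
    if n=='wrist': print(c['fov_y'],np.round(c['pose'],3).tolist()); cv2.imwrite('pics/w0.png',p); a.append(cv2.resize(p,(533,400)))
    a.append(rect(n,p,c,x))
a=a[:2]+a[2:]
im=np.vstack([np.hstack(a[:2]),np.hstack([a[2],cv2.copyMakeBorder(a[3],0,0,0,133,0)])]);print(im.shape)
cv2.imwrite('pics/d.png',cv2.resize(im,(700,600)))
E
```

```text
1.2 [5.99983184e-01 6.75296217e-06 2.03161115e-01] [-7.07090718e-01  7.07122842e-01  2.31137426e-05 -3.22847517e-05] [ 3.33668542e-01  4.02016601e-02  8.48063272e-02 -1.34197080e-05
 -1.61547927e+00 -3.33714571e-01]
65.70646984690485 [[-1.0, 0.0, -0.001, 0.6], [0.0, 0.965, 0.263, -0.066], [0.001, 0.263, -0.965, 0.374], [0.0, 0.0, 0.0, 1.0]]
(800, 933, 3)
```

View pics/d.png

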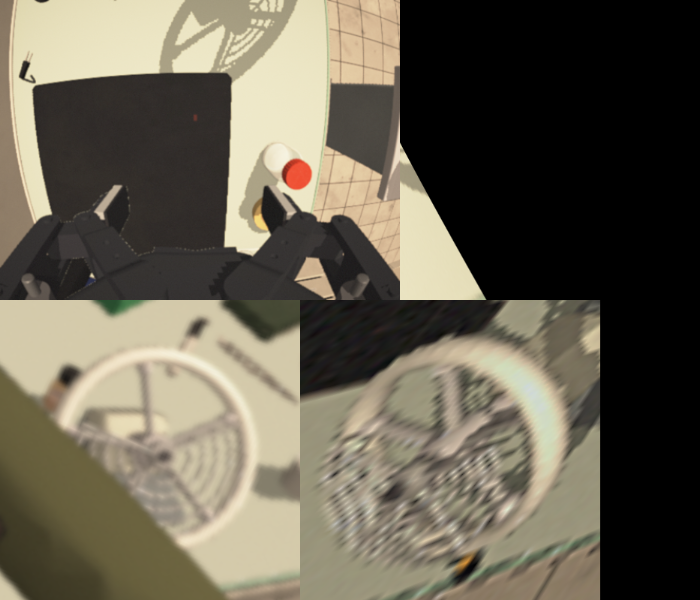

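arm_command(
  series=[
    {"x": -0.06, "y": 0, "z": 0.1, "rx": 0, "ry": 0, "rz": 0, "jaw": 0},
    {"x": -0.06, "y": 0, "z": 0.1, "rx": 0, "ry": 0, "rz": 0, "jaw": 0},
  ],
)

```text
clock: 1.6
ee_pos: [0.539, -0.0003, 0.3038]
orientation: [-0.707, 0.707, 0.0, -0.001]
wrist_force: [0.8, 0.5, 2.1]
grip_width: 0.606
grasp_force: 0.0
```

arm_command(
  series=[
    {"x": -0.04, "y": -0.11, "z": 0, "rx": 0, "ry": -0.1, "rz": 0, "jaw": 0},
    {"x": -0.04, "y": -0.11, "z": 0, "rx": 0, "ry": -0.1, "rz": 0, "jaw": 0},
    {"x": -0.04, "y": -0.11, "z": 0, "rx": 0, "ry": -0.1, "rz": 0, "jaw": 0},
    {"x": -0.04, "y": -0.11, "z": 0, "rx": 0, "ry": -0.1, "rz": 0, "jaw": 0},
    {"x": -0.04, "y": -0.11, "z": 0, "rx": 0, "ry": -0.1, "rz": 0, "jaw": 0},
    {"x": -0.04, "y": -0.1, "z": 0, "rx": 0, "ry": 0, "rz": -0.1, "jaw": 0},
    {"x": 0, "y": 0, "z": 0, "rx": 0, "ry": 0, "rz": 0, "jaw": 0},
  ],
)

```text
clock: 2.48
ee_pos: [0.4227, -0.3139, 0.3015]
orientation: [-0.604, 0.71, -0.275, 0.238]
wrist_force: [0.4, 0.9, 0.3]
grip_width: 0.002
grasp_force: 0.0
```

Run:
```python
from h import *
s=monitor.get_state();print(s['clock'],s['ee_pos'],s['orientation'],s['joints'])
x=[.4825,-.342,-.175,-.001]
a=[]
for n in('wrist','scene','side'):
    c=imaging.get_calibration(n);p,d=imaging.read_camera(n)
    if n=='wrist':
        print(c['fov_y'],np.round(c['pose'],3).tolist()); a.append(cv2.resize(p,(533,400)))
        np.savez('w.npz',p=p,d=d,pose=c['pose'],cx=c['cx'],cy=c['cy'],fov_y=c['fov_y'])
    else: np.savez(n+'.npz',p=p,d=d,**c)
    a.append(rect(n,p,c,x))
im=np.vstack([np.hstack(a[:2]),np.hstack([a[2],cv2.copyMakeBorder(a[3],0,0,0,133,0)])])
cv2.imwrite('pics/e.png',cv2.resize(im,(700,600)))
```

```text
2.475 [ 0.42269595 -0.31388592  0.30150726] [-0.60353448  0.70959629 -0.27485372  0.23806443] [-0.37306104 -0.76066098 -0.45820931 -0.16359903 -1.14625514  0.22257276]
65.70646984690485 [[-0.726, -0.022, 0.687, 0.298], [0.121, 0.98, 0.16, -0.361], [-0.677, 0.2, -0.709, 0.427], [0.0, 0.0, 0.0, 1.0]]
```

View pics/e.png

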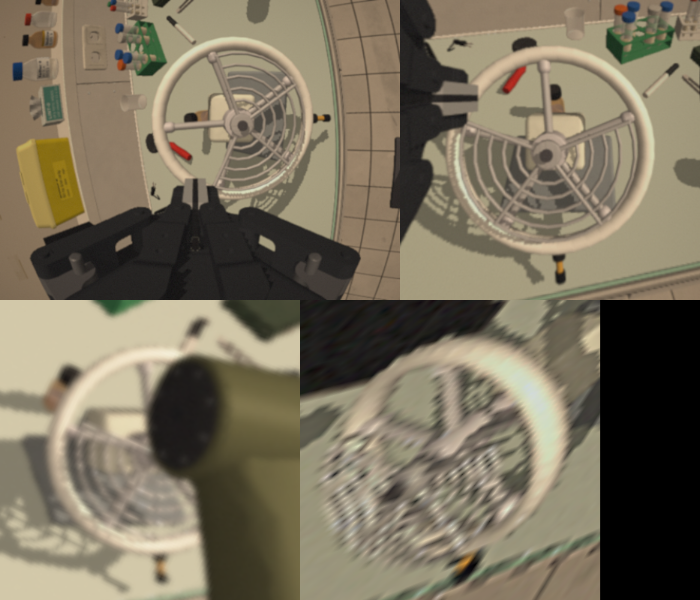

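```bash
cat >> h.py <<'E'
def wcloud(p,d,c):
    f=192/np.tan(np.radians(c['fov_y'])/2); v,u=np.mgrid[0:384,0:512]; a=u-c['cx'];b=v-c['cy']; rr=np.hypot(a,b)+1e-9
    t=np.tan(np.minimum(rr/f,1.5))/rr
    P=np.stack([a*t*d,b*t*d,d,np.ones_like(d)],-1)@np.asarray(c['pose']).T
    return P[...,:3]
def wlook(x0,save=None):
    c=imaging.get_calibration('wrist'); p,d=imaging.read_camera('wrist'); return p,d,c
E
python3 - <<'E'
from h import *
z=np.load('w.npz'); c={k:z[k] for k in('pose','cx','cy','fov_y')}; p,d=z['p'],z['d']
P=wcloud(p,d,c)
k=(p.min(2)>130)&(P[...,2]>.03)&(d>0)&(np.hypot(P[...,0]-.48,P[...,1]+.345)<.19); Q=P[k]
for y in(-.4,-.17,.05): x,n,e=fitring(Q,[.48,-.342,y,0]); print(x,n,e)
R=rect('wrist',p,c,x,600)
cv2.circle(R,(300,300),int(.115/.36*600),(0,0,255),1); cv2.circle(R,(300,300),3,(0,0,255),-1)
cv2.imwrite('pics/f.png',R)
# stem angle: dark/orange pixels between r .135 and .158
g=np.linspace(.18,-.18,600);U,L=np.meshgrid(g,g,indexing='ij');r_=np.hypot(U,L);h=cv2.cvtColor(R,cv2.COLOR_BGR2GRAY)
for w in np.arange(150,230,2):
    an=np.radians(w); m=[h[int(round(300-rr*np.cos(an)/.36*600)),int(round(300-rr*np.sin(an)/.36*600))] for rr in np.linspace(.13,.156,12)]
    if np.mean(m)<140: print(w,int(np.mean(m)))
# stand wheel-plane coordinates of TCP
F=frame(x[2]); s=monitor.get_state(); print((s['ee_pos']-[x[0],x[1],.14+x[3]])@F)
from scipy.spatial.transform import Rotation as T
Rt=T.from_quat(s['orientation']); des=T.from_matrix(np.c_[-F[:,1],-F[:,0],-F[:,2]]); print((des*Rt.inv()).as_rotvec()/(np.pi/2)); print(np.round(F,3))
E
```

```text
[ 0.47084726 -0.34808557 -0.16602095  0.0148213 ] 5313 0.0013381958439775451
[ 4.82170969e-01 -3.42731100e-01 -1.70894721e-01 -2.83366848e-04] 5272 0.0005923755340587776
[ 0.47084726 -0.34808557 -0.16602095  0.0148213 ] 5313 0.0013381958440079737
166 135
168 125
170 120
172 129
180 120
182 90
184 98
[0.06732182 0.02939951 0.13970737]
[-0.0087087  -0.02549915 -0.00977513]
[[ 0.697  0.165 -0.697]
 [-0.117  0.986  0.117]
 [ 0.707  0.     0.707]]
```

View pics/f.png

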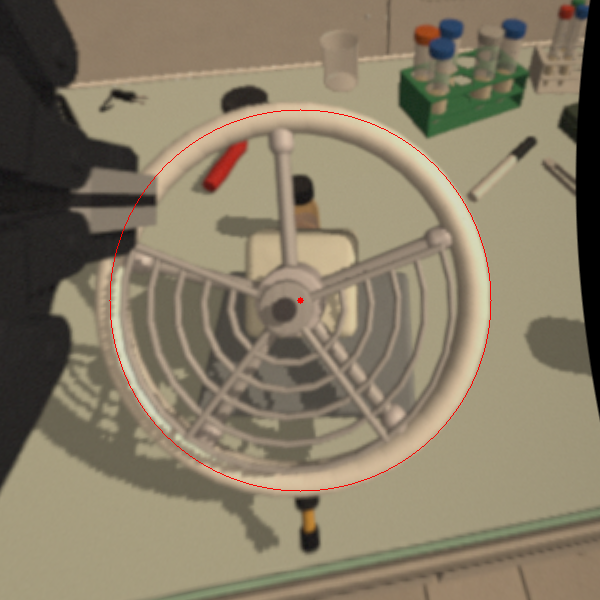

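```bash
cat >> h.py <<'E'
X=[.4822,-.3427,-.171,-.0003]; F=frame(X[2]); C=np.array([X[0],X[1],.14+X[3]])
from scipy.spatial.transform import Rotation as T
def here():
    s=monitor.get_state(); q=(s['ee_pos']-C)@F
    des=T.from_matrix(np.c_[-F[:,1],-F[:,0],-F[:,2]])*T.from_quat(s['orientation']).inv()
    print('t',s['clock'],'ula',np.round(q,4),'rot',np.round(des.as_rotvec()/(np.pi/2),3)); return q
def plan(W):  # rows (r, angle deg, a)
    q=here()
    for r_,t,a in W:
        w=np.array([r_*np.cos(np.radians(t)),r_*np.sin(np.radians(t)),a]); print((r_,t,a),np.round((w-q)@F.T/.5,4).tolist()); q=w
def stem(p,c):
    R=rect('wrist',p,c,X,720).astype(float); h=R.mean(2)
    rr=np.linspace(.03,.1,30)
    prof=lambda an,rs:np.mean([h[int(round(360-q*np.cos(an)*2000)),int(round(360-q*np.sin(an)*2000))] for q in rs])
    return R,h,prof
E
python3 - <<'E'
from h import *
z=np.load('w.npz'); c={k:z[k] for k in('pose','cx','cy','fov_y')}
R,h,prof=stem(z['p'],c)
v=[(round(prof(np.radians(w),np.linspace(.13,.156,14))),w) for w in np.arange(160,215,1)]; print(sorted(v)[:8])
plan([(.077,-20,.10),(.077,-20,.04),(.077,-20,-.012)]+[(.077,t,-.012) for t in range(-12,52,8)])
E
```

```text
[(54, np.int64(183)), (67, np.int64(184)), (74, np.int64(185)), (81, np.int64(186)), (100, np.int64(182)), (111, np.int64(169)), (116, np.int64(168)), (117, np.int64(170))]
t 2.625 ula [0.0706 0.0219 0.1578] rot [-0.009 -0.025 -0.013]
(0.077, -20, 0.1) [0.0665, -0.1094, -0.0793]
(0.077, -20, 0.04) [0.0836, -0.0144, -0.0849]
(0.077, -20, -0.012) [0.0725, -0.0125, -0.0735]
(0.077, -12, -0.012) [0.0076, 0.0196, 0.0042]
(0.077, -4, -0.012) [0.0057, 0.0206, 0.0021]
(0.077, 4, -0.012) [0.0037, 0.0212, 0.0]
(0.077, 12, -0.012) [0.0015, 0.0213, -0.0021]
(0.077, 20, -0.012) [-0.0006, 0.0211, -0.0042]
(0.077, 28, -0.012) [-0.0027, 0.0204, -0.0062]
(0.077, 36, -0.012) [-0.0048, 0.0193, -0.0081]
(0.077, 44, -0.012) [-0.0068, 0.0179, -0.0098]
```

arm_command(
  series=[
    {"x": 0.034, "y": -0.055, "z": -0.04, "rx": -0.005, "ry": -0.013, "rz": -0.006, "jaw": 0},
    {"x": 0.033, "y": -0.055, "z": -0.04, "rx": -0.004, "ry": -0.012, "rz": -0.006, "jaw": 0},
    {"x": 0.042, "y": -0.007, "z": -0.042, "rx": 0, "ry": 0, "rz": 0, "jaw": 0},
    {"x": 0.042, "y": -0.007, "z": -0.042, "rx": 0, "ry": 0, "rz": 0, "jaw": 0},
    {"x": 0, "y": 0, "z": 0, "rx": 0, "ry": 0, "rz": 0, "jaw": 0},
  ],
)

```text
clock: 3.25
ee_pos: [0.5016, -0.3711, 0.2154]
orientation: [-0.597, 0.707, -0.29, 0.246]
wrist_force: [-0.5, 0.5, -0.0]
grip_width: -0.002
grasp_force: 0.0
```

Run:
```python
from h import *
plan([(.077,-20,-.012)])
```

```text
t 3.25 ula [ 0.0705 -0.0247  0.0366] rot [-0.002 -0.003 -0.002]
(0.077, -20, -0.012) [0.0698, -0.0154, -0.0661]
```

Insert, then the first part of the stroke.

arm_command(
  series=[
    {"x": 0.035, "y": -0.008, "z": -0.033, "rx": 0, "ry": 0, "rz": 0, "jaw": 0},
    {"x": 0.035, "y": -0.007, "z": -0.033, "rx": 0, "ry": 0, "rz": 0, "jaw": 0},
    {"x": 0, "y": 0, "z": 0, "rx": 0, "ry": 0, "rz": 0, "jaw": 0},
    {"x": 0.0076, "y": 0.0196, "z": 0.0042, "rx": 0, "ry": 0, "rz": 0, "jaw": 0},
    {"x": 0.0057, "y": 0.0206, "z": 0.0021, "rx": 0, "ry": 0, "rz": 0, "jaw": 0},
    {"x": 0.0037, "y": 0.0212, "z": 0, "rx": 0, "ry": 0, "rz": 0, "jaw": 0},
  ],
)

```text
clock: 4.0
ee_pos: [0.5441, -0.3496, 0.1918]
orientation: [-0.595, 0.706, -0.294, 0.246]
wrist_force: [0.5, 0.7, -0.6]
grip_width: 0.001
grasp_force: 0.0
```

Run:
```python
from h import *
here();print(monitor.get_state()['wrist_force'])
p,d,c=wlook(0); cv2.imwrite('pics/g.png',np.hstack([cv2.resize(p,(400,300)),cv2.resize(rect('wrist',p,c,X),(300,300))]))
```

```text
t 4.0 ula [ 0.0808  0.0037 -0.0071] rot [ 0.001  0.001 -0.   ]
[ 0.45621816  0.70275362 -0.63619571]
```

View pics/g.png

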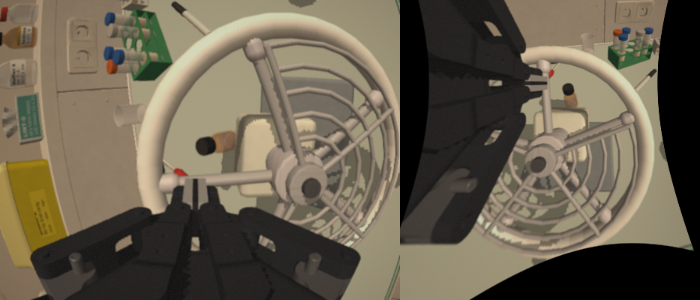

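Run:
```python
from h import *
p,d,c=wlook(0); cv2.imwrite('pics/h.png',cv2.resize(p[190:300,170:420],(800,352),interpolation=cv2.INTER_CUBIC))
P=wcloud(p,d,c); L=(P-C)@F
for v in range(215,262,4): print(v,[tuple(np.round(L[v,u]*1000).astype(int).tolist()) for u in (242,250,258,275)])
t=project('wrist',c,C+np.array([[0.0808,0.0037,-.0071],[.0808,.0037,.005],[.08,-.0073,-.007],[.08,.0147,-.007],[.1,.1*np.tan(np.radians(4.5)),0]])@F.T);print(t)
```

```text
215 [(93, 97, -290), (80, 92, -276), (68, 89, -266), (44, 80, -242)]
219 [(93, 105, -291), (80, 100, -278), (68, 95, -266), (43, 87, -242)]
223 [(85, 1, 0), (80, 0, 1), (75, 0, 2), (66, 0, 3)]
227 [(85, 2, 4), (80, 2, 3), (75, 2, 3), (66, 1, 5)]
231 [(84, -6, 30), (80, -6, 29), (76, -6, 29), (66, 4, 6)]
235 [(84, -6, 34), (80, -6, 34), (76, -6, 34), (65, 7, 4)]
239 [(84, -6, 39), (80, -6, 39), (76, -7, 40), (68, -1, 29)]
243 [(84, -6, 43), (80, -6, 44), (77, -7, 44), (68, -2, 35)]
247 [(84, -6, 47), (80, -6, 48), (77, -7, 48), (69, -2, 39)]
251 [(83, -6, 51), (80, -6, 52), (77, -6, 51), (69, -2, 43)]
255 [(83, -7, 56), (80, -6, 55), (77, -6, 55), (69, -3, 49)]
259 [(83, -6, 58), (80, -6, 59), (77, -6, 59), (70, -7, 61)]
[[248.77103 223.25644]
 [248.69722 230.72182]
 [250.09724 206.24757]
 [250.05072 239.6689 ]
 [216.66772 233.80367]]
```

View pics/h.png

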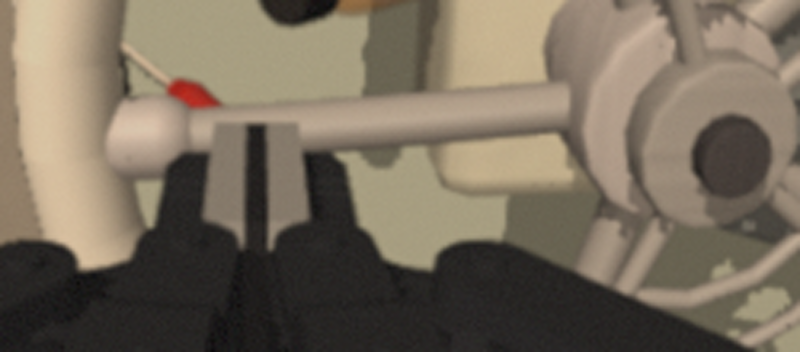

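Run:
```python
from h import *
z=np.load('w.npz'); c={k:z[k] for k in('pose','cx','cy','fov_y')}
P=wcloud(z['p'],z['d'],c); t=np.array([ 0.42269595,-0.31388592,0.30150726]); R=T.from_quat([-0.60353448,0.70959629,-0.27485372,0.23806443]).as_matrix()
L=(P-t)@R*1000
for v in range(224,262,3): print(v,[tuple(np.round(L[v,u]).astype(int).tolist()) for u in (238,244,250,256,264)])
print('cam in tool',(c['pose'][:3,3]-t)@R, (R.T@c['pose'][:3,:3]).round(3).tolist())
print(np.round(project('wrist',c,t+np.array([[0,0,0],[.011,0,0],[-.011,0,0],[0,0,-.019],[.011,0,-.019]])@R.T)))
```

```text
224 [(-58, -13, 151), (-60, -6, 157), (-157, 1, 409), (-152, 14, 398), (-147, 29, 384)]
227 [(-61, -13, 150), (-62, -6, 152), (-64, 1, 159), (-160, 14, 400), (-154, 29, 384)]
230 [(11, -5, -35), (11, -2, -36), (11, 1, -36), (11, 3, -36), (-160, 29, 385)]
233 [(11, -5, -39), (11, -2, -40), (11, 1, -39), (11, 3, -40), (-168, 30, 386)]
236 [(11, -5, -44), (11, -2, -43), (11, 1, -43), (11, 3, -42), (-75, 18, 156)]
239 [(11, -5, -47), (10, -2, -46), (11, 1, -47), (10, 3, -46), (10, 7, -45)]
242 [(11, -5, -50), (10, -2, -49), (11, 1, -50), (10, 3, -49), (11, 7, -50)]
245 [(10, -5, -52), (11, -2, -52), (10, 0, -52), (11, 3, -54), (11, 7, -53)]
248 [(11, -5, -56), (11, -2, -55), (11, 0, -56), (10, 3, -55), (11, 6, -55)]
251 [(10, -5, -58), (11, -2, -59), (10, 0, -58), (10, 3, -58), (11, 6, -59)]
254 [(66, 0, -171), (11, -2, -61), (11, 0, -62), (11, 3, -61), (11, 6, -61)]
257 [(11, -4, -65), (11, -2, -64), (11, 0, -65), (11, 3, -64), (11, 6, -64)]
260 [(12, -4, -69), (10, -2, -65), (10, 0, -66), (10, 3, -66), (12, 6, -68)]
cam in tool [ 0.06599234  0.00028355 -0.17092371] [[-0.001, -0.965, -0.263], [1.0, -0.001, 0.001], [-0.001, -0.263, 0.965]]
[[249. 224.]
 [249. 207.]
 [249. 241.]
 [249. 237.]
 [249. 218.]]
```

Run:
```python
from h import *
t=np.array([ 0.42269595,-0.31388592,0.30150726]); R=T.from_quat([-0.60353448,0.70959629,-0.27485372,0.23806443]).as_matrix()
for n in('side','scene'):
    z=np.load(n+'.npz'); d=z['d']; f=192/np.tan(np.radians(z['fov_y'])/2); v,u=np.mgrid[0:384,0:512]
    P=(np.stack([(u-z['cx'])/f*d,(v-z['cy'])/f*d,d,np.ones_like(d)],-1)@z['pose'].T)[...,:3]
    L=(P-t)@R*1000; k=(np.abs(L[...,0])<60)&(np.abs(L[...,1])<70)&(L[...,2]>-200)&(L[...,2]<30)&(d>0); Q=L[k]
    print(n,len(Q))
    for a in range(-160,30,10):
        q=Q[(Q[:,2]>=a)&(Q[:,2]<a+10)]
        if len(q): print(a,len(q),'x',q[:,0].min().round(),q[:,0].max().round(),'y',q[:,1].min().round(),q[:,1].max().round())
z=np.load('w.npz'); c={k:z[k] for k in('pose','cx','cy','fov_y')}
L=(wcloud(z['p'],z['d'],c)-t)@R*1000; Q=L[(z['d']>0)&(z['d']<.25)]
print('wrist')
for a in range(-160,30,10):
    q=Q[(Q[:,2]>=a)&(Q[:,2]<a+10)]
    if len(q): print(a,len(q),'x',np.percentile(q[:,0],[1,99]).round(),'y',np.percentile(q[:,1],[1,99]).round())
```

```text
side 850
-160 47 x -18.0 38.0 y -41.0 23.0
-150 40 x -11.0 14.0 y -40.0 38.0
-140 62 x -13.0 16.0 y -43.0 40.0
-130 60 x -11.0 20.0 y -52.0 47.0
-120 79 x -19.0 20.0 y -61.0 58.0
-110 73 x -16.0 18.0 y -62.0 57.0
-100 61 x -22.0 19.0 y -53.0 48.0
-90 57 x -18.0 16.0 y -44.0 39.0
-80 46 x -16.0 12.0 y -36.0 33.0
-70 23 x -4.0 11.0 y -25.0 25.0
-60 24 x -11.0 12.0 y -18.0 13.0
-50 19 x -13.0 11.0 y -15.0 14.0
-40 20 x -12.0 12.0 y -18.0 10.0
-30 7 x -15.0 10.0 y -8.0 1.0
scene 6
-130 4 x -9.0 9.0 y -60.0 -56.0
-120 2 x 1.0 8.0 y -60.0 -60.0
wrist
-140 1257 x [ 9. 20.] y [-38.  38.]
-130 10642 x [-3. 20.] y [-57.  58.]
-120 9340 x [ 2. 18.] y [-59.  59.]
-110 7021 x [-5. 18.] y [-53.  54.]
-100 4104 x [-8. 17.] y [-46.  47.]
-90 4397 x [-8. 13.] y [-38.  39.]
-80 2078 x [-9. 14.] y [-32.  33.]
-70 704 x [-11.  12.] y [-11.  12.]
-60 522 x [ 6. 11.] y [-13.  14.]
-50 522 x [ 6. 11.] y [-13.  14.]
-40 275 x [ 6. 11.] y [-12.  13.]
```

Run:
```python
from h import *
plan([(.077,-20,-.007),(.077,-20,-.047)]+[(.077,t,-.047) for t in range(-13,54,7)])
```

```text
t 4.1 ula [ 0.0805  0.0042 -0.0073] rot [ 0.001  0.001 -0.001]
(0.077, -20, -0.007) [-0.0222, -0.0582, -0.0111]
(0.077, -20, -0.047) [0.0557, -0.0096, -0.0566]
(0.077, -13, -0.047) [0.0068, 0.0171, 0.0038]
(0.077, -6, -0.047) [0.0053, 0.0179, 0.0022]
(0.077, 1, -0.047) [0.0038, 0.0184, 0.0006]
(0.077, 8, -0.047) [0.0022, 0.0186, -0.001]
(0.077, 15, -0.047) [0.0005, 0.0186, -0.0027]
(0.077, 22, -0.047) [-0.0011, 0.0183, -0.0042]
(0.077, 29, -0.047) [-0.0028, 0.0177, -0.0057]
(0.077, 36, -0.047) [-0.0043, 0.0168, -0.0071]
(0.077, 43, -0.047) [-0.0059, 0.0157, -0.0085]
(0.077, 50, -0.047) [-0.0073, 0.0144, -0.0096]
```

arm_command(
  series=[
    {"x": -0.011, "y": -0.029, "z": -0.0055, "rx": 0, "ry": 0, "rz": 0, "jaw": 0},
    {"x": -0.011, "y": -0.029, "z": -0.0055, "rx": 0, "ry": 0, "rz": 0, "jaw": 0},
    {"x": 0, "y": 0, "z": 0, "rx": 0, "ry": 0, "rz": 0, "jaw": 0},
    {"x": 0.028, "y": -0.005, "z": -0.0283, "rx": 0, "ry": 0, "rz": 0, "jaw": 0},
    {"x": 0.028, "y": -0.005, "z": -0.0283, "rx": 0, "ry": 0, "rz": 0, "jaw": 0},
    {"x": 0, "y": 0, "z": 0, "rx": 0, "ry": 0, "rz": 0, "jaw": 0},
    {"x": 0.0068, "y": 0.0171, "z": 0.0038, "rx": 0, "ry": 0, "rz": 0, "jaw": 0},
    {"x": 0.0053, "y": 0.0179, "z": 0.0022, "rx": 0, "ry": 0, "rz": 0, "jaw": 0},
    {"x": 0.0038, "y": 0.0184, "z": 0.0006, "rx": 0, "ry": 0, "rz": 0, "jaw": 0},
  ],
)

```text
clock: 5.22
ee_pos: [0.5684, -0.3575, 0.1602]
orientation: [-0.595, 0.707, -0.294, 0.246]
wrist_force: [-1.6, -2.3, -0.4]
grip_width: -0.001
grasp_force: 1.6
```

```bash
cat >> h.py <<'E'
def spokes(show=False):
    # spoke angle mod 72 from wrist depth: points near wheel plane inside the rim, in front sector
    p,d,c=wlook(0); L=(wcloud(p,d,c)-C)@F; r_=np.hypot(L[...,0],L[...,1]); an=np.degrees(np.arctan2(L[...,1],L[...,0]))
    k=(d>0)&(np.abs(L[...,2])<.009)&(r_>.035)&(r_<.1)&(p.min(2)>90)
    ph=np.exp(1j*np.radians(an[k]*5)); m=np.mean(ph); base=np.degrees(np.angle(m))/5
    hst,_=np.histogram(an[k],np.arange(-180,181,6)); print('spoke phase',round(base,1),'conc',round(abs(m),2),'n',k.sum(),{int(-180+6*i):int(h) for i,h in enumerate(hst) if h>40})
    return p,d,c
E
python3 - <<'E'
from h import *
plan([(.077,t,-.047) for t in range(8,54,7)]); spokes(); print(monitor.get_state()['wrist_force'])
E
```

```text
t 5.225 ula [ 0.0763  0.0001 -0.0473] rot [ 0.001 -0.     0.001]
(0.077, 8, -0.047) [0.003, 0.0211, 0.0004]
(0.077, 15, -0.047) [0.0005, 0.0186, -0.0027]
(0.077, 22, -0.047) [-0.0011, 0.0183, -0.0042]
(0.077, 29, -0.047) [-0.0028, 0.0177, -0.0057]
(0.077, 36, -0.047) [-0.0043, 0.0168, -0.0071]
(0.077, 43, -0.047) [-0.0059, 0.0157, -0.0085]
(0.077, 50, -0.047) [-0.0073, 0.0144, -0.0096]
spoke phase 13.4 conc 0.87 n 4456 {-138: 45, -132: 720, -126: 238, -66: 709, -60: 1927, -54: 47, -12: 347, 150: 45, 156: 272, 162: 46}
[-0.23530171  0.78007169 -0.74652839]
```

arm_command(
  series=[
    {"x": 0.003, "y": 0.021, "z": 0.0004, "rx": 0, "ry": 0, "rz": 0, "jaw": 0},
    {"x": 0.0005, "y": 0.0186, "z": -0.0027, "rx": 0, "ry": 0, "rz": 0, "jaw": 0},
    {"x": -0.0011, "y": 0.0183, "z": -0.0042, "rx": 0, "ry": 0, "rz": 0, "jaw": 0},
    {"x": -0.0028, "y": 0.0177, "z": -0.0057, "rx": 0, "ry": 0, "rz": 0, "jaw": 0},
    {"x": -0.0043, "y": 0.0168, "z": -0.0071, "rx": 0, "ry": 0, "rz": 0, "jaw": 0},
    {"x": -0.0059, "y": 0.0157, "z": -0.0085, "rx": 0, "ry": 0, "rz": 0, "jaw": 0},
    {"x": -0.0045, "y": 0.009, "z": -0.006, "rx": 0, "ry": 0, "rz": 0, "jaw": 0},
    {"x": 0, "y": 0, "z": 0, "rx": 0, "ry": 0, "rz": 0, "jaw": 0},
  ],
)

```text
clock: 6.28
ee_pos: [0.5612, -0.2982, 0.1416]
orientation: [-0.595, 0.707, -0.292, 0.246]
wrist_force: [-0.9, -0.1, 1.1]
grip_width: 0.001
grasp_force: 0.4
```

Run:
```python
from h import *
p,d,c=spokes(); print(monitor.get_state()['wrist_force'])
plan([(.077,44,-.047),(.077,44,.005),(.077,6,.005),(.077,-36,.005),(.077,-36,-.047)])
```

```text
spoke phase -10.1 conc 0.9 n 5357 {-156: 132, -150: 94, -84: 82, -18: 313, -12: 2572, -6: 113, 36: 171, 42: 174, 54: 496, 60: 808, 66: 51, 132: 159, 138: 167}
[-0.02609196  0.51806847  0.50645474]
t 6.325 ula [ 0.051   0.0571 -0.0484] rot [-0.    -0.001 -0.   ]
(0.077, 44, -0.047) [0.0029, -0.0079, 0.0082]
(0.077, 44, 0.005) [-0.0725, 0.0125, 0.0735]
(0.077, 6, 0.005) [0.0141, -0.0947, 0.03]
(0.077, -36, 0.005) [-0.038, -0.1016, -0.0202]
(0.077, -36, -0.047) [0.0725, -0.0125, -0.0735]
```

arm_command(
  series=[
    {"x": 0.003, "y": -0.008, "z": 0.008, "rx": 0, "ry": 0, "rz": 0, "jaw": 0},
    {"x": -0.036, "y": 0.006, "z": 0.037, "rx": 0, "ry": 0, "rz": 0, "jaw": 0},
    {"x": -0.037, "y": 0.006, "z": 0.037, "rx": 0, "ry": 0, "rz": 0, "jaw": 0},
    {"x": 0.007, "y": -0.047, "z": 0.015, "rx": 0, "ry": 0, "rz": 0, "jaw": 0},
    {"x": 0.007, "y": -0.048, "z": 0.015, "rx": 0, "ry": 0, "rz": 0, "jaw": 0},
    {"x": -0.019, "y": -0.051, "z": -0.01, "rx": 0, "ry": 0, "rz": 0, "jaw": 0},
    {"x": -0.019, "y": -0.051, "z": -0.01, "rx": 0, "ry": 0, "rz": 0, "jaw": 0},
    {"x": 0, "y": 0, "z": 0, "rx": 0, "ry": 0, "rz": 0, "jaw": 0},
  ],
)

```text
clock: 7.32
ee_pos: [0.5135, -0.3973, 0.1869]
orientation: [-0.594, 0.708, -0.292, 0.246]
wrist_force: [0.1, 0.8, -0.5]
grip_width: -0.0
grasp_force: 0.0
```

Run:
```python
from h import *
p,d,c=spokes()
plan([(.077,-36,-.047)]+[(.077,t,-.047) for t in range(-29,50,7)])
```

```text
spoke phase -6.3 conc 0.97 n 1450 {-156: 85, -150: 433, -84: 453, -78: 280, -12: 160}
t 7.375 ula [ 0.0621 -0.0477  0.0051] rot [-0.001 -0.001  0.002]
(0.077, -36, -0.047) [0.0737, -0.0078, -0.0734]
(0.077, -29, -0.047) [0.0097, 0.0144, 0.0071]
(0.077, -22, -0.047) [0.0085, 0.0157, 0.0057]
(0.077, -15, -0.047) [0.0072, 0.0169, 0.0042]
(0.077, -8, -0.047) [0.0057, 0.0177, 0.0027]
(0.077, -1, -0.047) [0.0042, 0.0183, 0.001]
(0.077, 6, -0.047) [0.0026, 0.0186, -0.0006]
(0.077, 13, -0.047) [0.001, 0.0186, -0.0022]
(0.077, 20, -0.047) [-0.0007, 0.0184, -0.0038]
(0.077, 27, -0.047) [-0.0023, 0.0179, -0.0053]
(0.077, 34, -0.047) [-0.0039, 0.0171, -0.0067]
(0.077, 41, -0.047) [-0.0054, 0.0161, -0.0081]
(0.077, 48, -0.047) [-0.0069, 0.0148, -0.0093]
```

arm_command(
  series=[
    {"x": 0.037, "y": -0.004, "z": -0.037, "rx": 0, "ry": 0, "rz": 0, "jaw": 0},
    {"x": 0.037, "y": -0.004, "z": -0.037, "rx": 0, "ry": 0, "rz": 0, "jaw": 0},
    {"x": 0, "y": 0, "z": 0, "rx": 0, "ry": 0, "rz": 0, "jaw": 0},
    {"x": 0.0097, "y": 0.0144, "z": 0.0071, "rx": 0, "ry": 0, "rz": 0, "jaw": 0},
    {"x": 0.0085, "y": 0.0157, "z": 0.0057, "rx": 0, "ry": 0, "rz": 0, "jaw": 0},
    {"x": 0.0072, "y": 0.0169, "z": 0.0042, "rx": 0, "ry": 0, "rz": 0, "jaw": 0},
    {"x": 0.0057, "y": 0.0177, "z": 0.0027, "rx": 0, "ry": 0, "rz": 0, "jaw": 0},
    {"x": 0.0042, "y": 0.0183, "z": 0.001, "rx": 0, "ry": 0, "rz": 0, "jaw": 0},
    {"x": 0.0026, "y": 0.0186, "z": -0.0006, "rx": 0, "ry": 0, "rz": 0, "jaw": 0},
    {"x": 0.001, "y": 0.0186, "z": -0.0022, "rx": 0, "ry": 0, "rz": 0, "jaw": 0},
    {"x": -0.0007, "y": 0.0184, "z": -0.0038, "rx": 0, "ry": 0, "rz": 0, "jaw": 0},
  ],
)

```text
clock: 8.75
ee_pos: [0.5703, -0.3301, 0.159]
orientation: [-0.595, 0.707, -0.294, 0.246]
wrist_force: [-1.3, -3.4, 0.6]
grip_width: -0.0
grasp_force: 1.7
```

Run:
```python
from h import *
p,d,c=spokes();print(monitor.get_state()['wrist_force'])
plan([(.077,t,-.047) for t in range(27,50,7)]+[(.077,44,-.047),(.077,44,.005),(.077,6,.005),(.077,-36,.005)])
```

```text
spoke phase 33.1 conc 0.89 n 5692 {-180: 163, -114: 387, -108: 762, -48: 139, -42: 2280, -36: 417, 12: 302, 24: 513, 30: 440, 102: 59, 174: 101}
[ 0.17539582  0.41193427 -0.24404289]
t 8.8 ula [ 0.073   0.0284 -0.0465] rot [0.001 0.    0.   ]
(0.077, 27, -0.047) [-0.0031, 0.0138, -0.0069]
(0.077, 34, -0.047) [-0.0039, 0.0171, -0.0067]
(0.077, 41, -0.047) [-0.0054, 0.0161, -0.0081]
(0.077, 48, -0.047) [-0.0069, 0.0148, -0.0093]
(0.077, 44, -0.047) [0.0041, -0.0083, 0.0055]
(0.077, 44, 0.005) [-0.0725, 0.0125, 0.0735]
(0.077, 6, 0.005) [0.0141, -0.0947, 0.03]
(0.077, -36, 0.005) [-0.038, -0.1016, -0.0202]
```

arm_command(
  series=[
    {"x": -0.0031, "y": 0.0138, "z": -0.0069, "rx": 0, "ry": 0, "rz": 0, "jaw": 0},
    {"x": -0.0039, "y": 0.0171, "z": -0.0067, "rx": 0, "ry": 0, "rz": 0, "jaw": 0},
    {"x": -0.0054, "y": 0.0161, "z": -0.0081, "rx": 0, "ry": 0, "rz": 0, "jaw": 0},
    {"x": -0.0069, "y": 0.0148, "z": -0.0093, "rx": 0, "ry": 0, "rz": 0, "jaw": 0},
    {"x": 0.0041, "y": -0.0083, "z": 0.0055, "rx": 0, "ry": 0, "rz": 0, "jaw": 0},
    {"x": -0.036, "y": 0.006, "z": 0.037, "rx": 0, "ry": 0, "rz": 0, "jaw": 0},
    {"x": -0.037, "y": 0.006, "z": 0.037, "rx": 0, "ry": 0, "rz": 0, "jaw": 0},
    {"x": 0.007, "y": -0.047, "z": 0.015, "rx": 0, "ry": 0, "rz": 0, "jaw": 0},
    {"x": 0.007, "y": -0.048, "z": 0.015, "rx": 0, "ry": 0, "rz": 0, "jaw": 0},
    {"x": -0.019, "y": -0.051, "z": -0.01, "rx": 0, "ry": 0, "rz": 0, "jaw": 0},
    {"x": -0.019, "y": -0.051, "z": -0.01, "rx": 0, "ry": 0, "rz": 0, "jaw": 0},
    {"x": 0, "y": 0, "z": 0, "rx": 0, "ry": 0, "rz": 0, "jaw": 0},
  ],
)

```text
clock: 10.3
ee_pos: [0.5137, -0.3973, 0.1861]
orientation: [-0.594, 0.708, -0.292, 0.246]
wrist_force: [-0.1, -0.4, -0.3]
grip_width: -0.0
grasp_force: 0.0
```

Run:
```python
from h import *
p,d,c=spokes(); cv2.imwrite('pics/i.png',p)
plan([(.077,-36,-.047)]+[(.077,t,-.047) for t in (-29,-22,-15,-8,-1,6,13,18)])
```

```text
spoke phase -5.5 conc 0.97 n 1487 {-156: 71, -150: 482, -84: 380, -78: 364, -12: 149}
t 10.35 ula [ 0.0616 -0.0477  0.0044] rot [-0.001 -0.001  0.001]
(0.077, -36, -0.047) [0.0734, -0.0078, -0.0718]
(0.077, -29, -0.047) [0.0097, 0.0144, 0.0071]
(0.077, -22, -0.047) [0.0085, 0.0157, 0.0057]
(0.077, -15, -0.047) [0.0072, 0.0169, 0.0042]
(0.077, -8, -0.047) [0.0057, 0.0177, 0.0027]
(0.077, -1, -0.047) [0.0042, 0.0183, 0.001]
(0.077, 6, -0.047) [0.0026, 0.0186, -0.0006]
(0.077, 13, -0.047) [0.001, 0.0186, -0.0022]
(0.077, 18, -0.047) [-0.0003, 0.0132, -0.0025]
```

View pics/i.png

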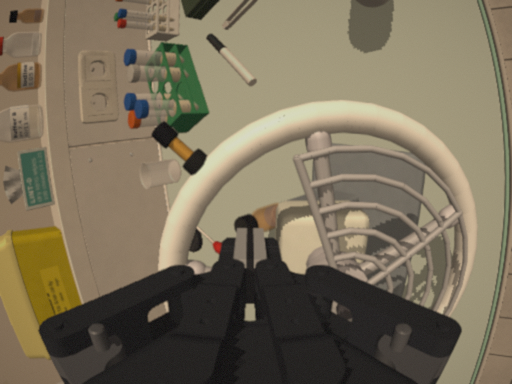

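arm_command(
  series=[
    {"x": 0.037, "y": -0.004, "z": -0.036, "rx": 0, "ry": 0, "rz": 0, "jaw": 0},
    {"x": 0.037, "y": -0.004, "z": -0.036, "rx": 0, "ry": 0, "rz": 0, "jaw": 0},
    {"x": 0, "y": 0, "z": 0, "rx": 0, "ry": 0, "rz": 0, "jaw": 0},
    {"x": 0.0097, "y": 0.0144, "z": 0.0071, "rx": 0, "ry": 0, "rz": 0, "jaw": 0},
    {"x": 0.0085, "y": 0.0157, "z": 0.0057, "rx": 0, "ry": 0, "rz": 0, "jaw": 0},
    {"x": 0.0072, "y": 0.0169, "z": 0.0042, "rx": 0, "ry": 0, "rz": 0, "jaw": 0},
    {"x": 0.0057, "y": 0.0177, "z": 0.0027, "rx": 0, "ry": 0, "rz": 0, "jaw": 0},
    {"x": 0.0042, "y": 0.0183, "z": 0.001, "rx": 0, "ry": 0, "rz": 0, "jaw": 0},
    {"x": 0.0026, "y": 0.0186, "z": -0.0006, "rx": 0, "ry": 0, "rz": 0, "jaw": 0},
    {"x": 0.001, "y": 0.0186, "z": -0.0022, "rx": 0, "ry": 0, "rz": 0, "jaw": 0},
    {"x": -0.0003, "y": 0.0132, "z": -0.0025, "rx": 0, "ry": 0, "rz": 0, "jaw": 0},
    {"x": 0, "y": 0, "z": 0, "rx": 0, "ry": 0, "rz": 0, "jaw": 0},
  ],
)

```text
clock: 11.85
ee_pos: [0.5707, -0.3324, 0.1592]
orientation: [-0.595, 0.706, -0.293, 0.246]
wrist_force: [-0.5, -1.0, 0.8]
grip_width: 0.003
grasp_force: 0.0
```

```bash
cat >> h.py <<'E'
def stemang():
    p,d,c=spokes(); L=(wcloud(p,d,c)-C)@F; r_=np.hypot(L[...,0],L[...,1])
    k=(d>0)&(np.abs(L[...,2])<.012)&(r_>.13)&(r_<.162)&(L[...,0]>0)
    print('stem y mm',np.round(np.median(L[k],0)*1000,1) if k.sum() else None,k.sum())
    return p,d,c
E
python3 - <<'E'
from h import *
stemang()
plan([(.077,23,-.047)])
E
```

```text
spoke phase 32.0 conc 0.88 n 5619 {-180: 131, -114: 582, -108: 578, -48: 436, -42: 2317, -36: 133, 6: 311, 24: 642, 30: 209, 174: 150}
stem y mm [146.5  -9.4   4. ] 1148
t 11.9 ula [ 0.0743  0.0251 -0.0467] rot [ 0. -0. -0.]
(0.077, 23, -0.047) [-0.0026, 0.0107, -0.0053]
```

arm_command(
  series=[
    {"x": -0.0012, "y": 0.005, "z": -0.002, "rx": 0, "ry": 0, "rz": 0, "jaw": 0},
    {"x": -0.001, "y": 0.005, "z": -0.002, "rx": 0, "ry": 0, "rz": 0, "jaw": 0},
    {"x": 0, "y": 0, "z": 0, "rx": 0, "ry": 0, "rz": 0, "jaw": 0},
    {"x": 0.001, "y": -0.01, "z": 0.002, "rx": 0, "ry": 0, "rz": 0, "jaw": 0},
    {"x": 0, "y": 0, "z": 0, "rx": 0, "ry": 0, "rz": 0, "jaw": 0},
  ],
)

```text
clock: 12.52
ee_pos: [0.5698, -0.3334, 0.1574]
orientation: [-0.595, 0.707, -0.292, 0.246]
wrist_force: [-0.7, -0.1, 0.6]
grip_width: -0.0
grasp_force: 0.0
```

Run:
```python
from h import *
stemang(); here()
```

```text
spoke phase 35.7 conc 0.86 n 5504 {-180: 226, -174: 63, -114: 136, -108: 987, -102: 123, -42: 1566, -36: 1395, 6: 342, 24: 180, 30: 339, 36: 45}
stem y mm [146.8  -0.9   4. ] 1093
t 12.575 ula [ 0.0723  0.0241 -0.0474] rot [-0.    -0.001  0.001]
```

Stem is within 1 mm of the middle; withdraw along the axle (now in free space between spokes).

arm_command(
  series=[
    {"x": -0.036, "y": 0.006, "z": 0.037, "rx": 0, "ry": 0, "rz": 0, "jaw": 0},
    {"x": -0.037, "y": 0.006, "z": 0.037, "rx": 0, "ry": 0, "rz": 0, "jaw": 0},
    {"x": -0.05, "y": 0.008, "z": 0.05, "rx": 0, "ry": 0, "rz": 0, "jaw": 0},
    {"x": -0.05, "y": 0.008, "z": 0.05, "rx": 0, "ry": 0, "rz": 0, "jaw": 0},
    {"x": 0, "y": 0, "z": 0, "rx": 0, "ry": 0, "rz": 0, "jaw": 0},
    {"x": 0, "y": 0, "z": 0, "rx": 0, "ry": 0, "rz": 0, "jaw": 0},
  ],
)

```text
clock: 13.32
ee_pos: [0.4834, -0.319, 0.244]
orientation: [-0.595, 0.707, -0.292, 0.246]
wrist_force: [-0.2, 0.0, -0.4]
grip_width: 0.003
grasp_force: 0.0
```

Run:
```python
from h import *
p,d,c=stemang(); here(); cv2.imwrite('pics/j.png',rect('wrist',p,c,X,500))
```

```text
spoke phase -36.0 conc 0.97 n 2691 {-180: 234, -114: 100, -108: 366, -42: 428, -36: 363, 30: 521, 36: 168, 102: 198, 108: 161, 174: 55}
stem y mm [1.467e+02 1.000e-01 4.000e+00] 388
t 13.375 ula [0.0712 0.0236 0.0752] rot [-0.    -0.002  0.   ]
```

View pics/j.png

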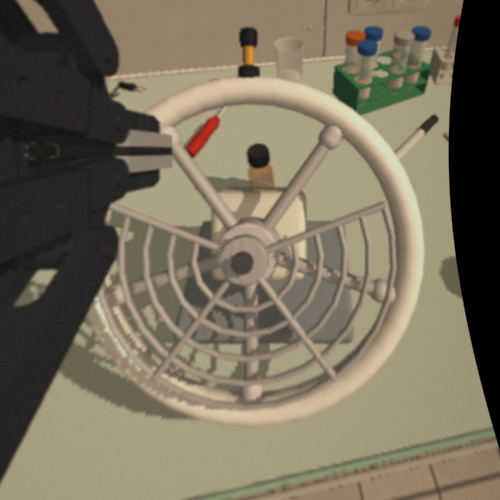

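The stem is straight up at (249, 50) in the rectified view, and the spokes lie at ±36°. The fingers are clear of the wheel.

```bash
python3 -c "
from cell import r
print(r.close_job())"
```

```text
the job is handed in; nothing more can be done
None
```

The valve stem is at the top of the wheel, measured within about 1 mm of the middle after three anticlockwise spoke pushes. The gripper was withdrawn clear and the job handed in at about 13 s; no verdict was returned.

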